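Rotate the spare supply bricks in a sloped roller lane

ROBOT

A 6-joint arm with a two-finger parallel gripper is mounted at the origin on a cart in front of the work surface, level with it; the furniture and walls round the work are solid. World frame = base frame: x ahead of the robot, y to its left, z up, the work surface at z = 0. Lengths are in m, angles in rad, forces in N, time in s.
With the tool pointing down it reaches from about 0.425 to 0.95 m from the base axis. Payload 3.5 kg.
Tool frame: the origin (TCP) lies at the very end of the fingers, on their centre line; the grasp point (between the pads) lies 19 mm behind it (tcp_to_grasp is the distance from the TCP to the grasp point, in m); z points along the fingers, y is the direction in which the jaws open and shut (so a half turn about z gives the same grasp; the last joint's range is limited). The gripper opens to 85 mm and grips with 20 to 120 N. Pads are 22 mm wide; open, the fingers measure 114 mm over their backs; the gripper's body (76 mm by 85 mm) begins 54 mm behind the grasp point. The pads swing forward as they close: fully open they stand 13 mm farther back than shut.
Start: joints at [-1.256, 0.286, 1.577, -0, 1.279, -0.15], TCP at [0.303, -0.603, 0.231] pointing down, gripper open.
Joint ranges: [-2.77, 2.77], [-0.9, 2.22], [0.21, 2.48], [-1.53, 4.67], [0.24, 2.81], [-2.84, 2.84]. Speed limits (rad/s): [2.79, 2.79, 3.14, 3.14, 3.14, 3.14].

INTERFACE

Orientations are given as a unit quaternion [x, y, z, w].
In Python, from plant import * gives the robot as it stands. The module is installed in compiled form; this text tells all that it offers.
- The arm moves only by the tool arm_command, never from a script. Its argument "steps" is a list of rows, each a list of 3 entries, a list of its own where there are three numbers: the turn, a rotation vector about the tool's x, y, z in rad, then the shift along the tool's x, y, z in m, then the gripper command: -1 is shut, 1 is fully open, values between are in proportion. A call has 1 to 12 rows; each row is the pose to reach, as a shift and turn from the pose measured when the call began, along the tool's axes at that moment; what a row does not reach only later rows make up. A row lasts 1/8 s, in which the tool goes at most 62.5 mm and 10.7 degrees, less where a joint would pass 70% of its speed; a pose out of reach is approached as far as the arm can. A call with a gripper value outside its range is refused whole. The fingers move at their own pace and stop on an object; "force" is the grip in N (left out, the last holds). Time passes only in rows, so rows that repeat a pose let the fingers close. It gives the time, the measured TCP pose, the force and the opening at its end, in the units of the state.
- get_state(): the state, without advancing time (a new reading comes with each control period).
- read_camera(name): name is "scene" or "top" or "wrist"; returns a dict with "frame" (420x560x3 uint8, red, green, blue), "vfov" (degrees; the focal length in pixels is half the picture's height over the tangent of half this angle, whatever the lens; pixels are square), "cx", "cy" (the principal point, pixels), "dist" ([k1, k2, p1, p2, k3] as OpenCV has them; the pictures are not rectified), "position" and "rotation" of the camera in the world; the wrist camera has in their place "mount" (4x4, takes a point from camera to tool coordinates, whose origin is the TCP and whose axes are the flange's). Camera axes: x right, y up, looking along -z (the intrinsics and any distortion apply to the point x, -y, -z); pixel columns grow to the right and rows downward; lengths in m; the calibration is good to about 2 mm. A picture is of the moment at which its call begins: read the wrist's pose just before it. There is no depth.
- sign_off(): hands the job in, once; it reports no verdict.
The state is a dict: "time": time; "qpos": joint angles; "dq": joint speeds; "joint_efforts": joint torques, N m; "eef_pos": TCP position; "tcp_rot": TCP orientation; "contact_force": force on the tool from outside, world axes, zero at the start; "wrist_torque": the same for the moment, N m; "opening": opening from 0.0 (shut) to 1.0 (fully open).
Only numpy, scipy, OpenCV 4.12 (cv2) and the standard library are available. Lean on these libraries where they do the work, as an engineer would, in place of code of your own. Each camera call takes 0.05 s, during which the arm holds its last target.

TASK

The sloped roller lane is full of spare supply bricks. Issue the oldest one, at the low front end: push it sideways out of the lane until it lies wholly on the issue tray beside it, clear of the rollers, so that the other two roll forward to the front stop. Then load the new brick from the worktop at the high back end, crosswise and flat on the rollers like the others and set down rather than dropped, so that it rolls up behind them; leave the cleaner cassette and the other things on the bench where they are.

Things in the scene. Friction and masses are not known exactly. Their poses are not given: they have to be found in the camera images.
- track: Roller track of an aluminium stand fixed to the worktop. Origin: 48 mm above the worktop, on the plane of the rollers' tops, at the inner face of the front stop, mid-width. x runs up the slope (0.14 rad) from front to back, y across the lane towards the issue tray, z square to the rollers. Ten free rollers along y from x = 0 to the open back end, x = 172 mm; bricks roll down to the stop within about 2 s.
- stop_mid (a point): Mid-length of the lane's front stop, on its top edge (track x 0, y 0, z 16 mm): a rail 16 mm high above the rollers that runs on along the front of the issue tray. Both sides of the lane are open from the stop up to x = 56 mm: nothing stands above the rollers there, so a fingertip can come in beside the first brick's end and push it along y.
- load_place (a point): A good place for the centre of a brick being loaded once the others have rolled forward (track x 145, y 0, z 15 mm); it then rolls down by itself. At the start the third brick still covers part of it. Side guides run from x = 56 mm to the back end: inner faces at y = +-57.5 mm, with lips above that flare out to y = +-63 mm and 17 mm high.
- tray_home (a point): Where the centre of a brick pushed right home in the issue tray lies (track x 23, y 135, z 14 mm). The tray is a sheet-metal shelf on the lane's +y side, in the same slope, 1 mm below the rollers: floor from y = 61 mm to an end wall at y = 188 mm (15 mm high), from the front rail x = 0 to a 10 mm back wall at x = 58 mm. A brick centre past y = 115 mm is clear of the rollers.
- brick_1_center (a point): Oldest brick, first in the lane against the front stop, lying crosswise (its y along the track's y); black plastic DC supply brick, a block 46 x 105 x 30 mm (x, y, z) of 0.15 to 0.3 kg, no cable. Point: its centre, 15 mm above its underside; x is its short side, y its long side, z up. 
- brick_2_center (a point): Second brick in the lane, touching the first from behind; black plastic DC supply brick, a block 46 x 105 x 30 mm (x, y, z) of 0.15 to 0.3 kg, no cable. Point: its centre, 15 mm above its underside; x is its short side, y its long side, z up. 
- brick_3_center (a point): Third and last brick in the lane, touching the second from behind; black plastic DC supply brick, a block 46 x 105 x 30 mm (x, y, z) of 0.15 to 0.3 kg, no cable. Point: its centre, 15 mm above its underside; x is its short side, y its long side, z up. 
- brick_new_center (a point): New brick, alone and flat on the worktop, left or right of the lane; black plastic DC supply brick, a block 46 x 105 x 30 mm (x, y, z) of 0.15 to 0.3 kg, no cable. Point: its centre, 15 mm above its underside; x is its short side, y its long side, z up. 
- cassette_center (a point): Bystander: white reel-cleaner cassette, 64 x 118 x 37 mm, lying loose on the worktop on the other side of the lane from the new brick. Point: 15 mm above its underside. Leave it.
- loupe_center (a point): Bystander: small white folding loupe, 30 x 34 x 16 mm, lying loose near the lane. Point: 7 mm above its underside. Leave it.
Things that resemble listed ones, but are neither listed nor needed, are in the scene too. Leave any purple look-alike of the part that bears brick_new_center alone.

How it is judged:
By the outcome, as a careful person would: the job done as asked, in the order asked, and still so for the second after the job is handed in, with the robot touching nothing.
It also fails if it takes over 58 s, if anything falls off the work surface, if the arm or the gripper's body presses on something with over 40 N, if the wrist force passes 120 N, or if a joint passes its speed limit or range.

## Working session

There is one attempt and no reset: what is moved stays moved. The work goes in short steps, Python scripts to look and compute and a tool call to move; the robot and the scene stay as the last step left them, time stands still between calls to the robot, and variables do not carry over. Pictures are saved under pics/ and viewed, and the job is handed in when it is done.

Besides the shell and the picture viewer there is one more tool, called after "Emit:" as name(argument=value, ...) on one line, values as JSON. arm_command: Moves the arm, as the interface text tells. Its arguments: {"type":"object","properties":{"steps":{"type":"array"},"force":{"type":"number"}},"required":["steps"]}

```bash
mkdir -p pics
python3 - <<'E'
from plant import *
import cv2
s=get_state()
print({k:s[k] for k in s})
for n in ["scene","top"]:
    c=read_camera(n); cv2.imwrite(f"pics/{n}0.png",c["frame"][:,:,::-1])
    print({k:c[k] for k in c if k!="frame"})
c=read_camera("wrist");print({k:c[k] for k in c if k!="frame"});cv2.imwrite("pics/wrist0.png",c["frame"][:,:,::-1])
E
```

```text
{'time': 0.0, 'qpos': array([-1.25599015e+00,  2.87181477e-01,  1.57816226e+00, -2.12552012e-05,
        1.27859434e+00, -1.49992474e-01]), 'dq': array([-1.40030126e-03, -3.31119219e-05, -4.46961875e-04,  5.40508060e-04,
       -5.63102252e-04, -2.58416275e-04]), 'joint_efforts': array([-1.86715215e-04, -4.05980194e+01, -2.92625141e+01, -2.24439264e-04,
        5.82091743e-03,  3.90500304e-06]), 'eef_pos': array([ 0.30238673, -0.60275207,  0.22994461]), 'tcp_rot': array([ 9.73115224e-01,  2.30315840e-01, -1.06668933e-04, -1.16789222e-03]), 'contact_force': array([0.29669298, 0.01549489, 0.05201127]), 'wrist_torque': array([ 0.01676181, -0.03664484, -0.02764991]), 'opening': 0.9990305053908266}
{'vfov': 47.34382111544512, 'cx': 276.0147331477173, 'cy': 211.42230327120302, 'dist': array([-0.12681823,  0.        ,  0.        ,  0.        ,  0.        ]), 'position': array([-0.29579215,  1.01914065,  0.90729612]), 'rotation': array([-0.1733858 ,  0.44173941,  0.81128663, -0.34149328])}
{'vfov': 47.56438429888846, 'cx': 277.4132390984384, 'cy': 201.8041139614283, 'dist': array([0.04291767, 0.        , 0.        , 0.        , 0.        ]), 'position': array([0.42444397, 0.09452763, 1.37888553]), 'rotation': array([-0.04511282,  0.04109454,  0.71646763, -0.6949462 ])}
{'vfov': 58.03250689048783, 'cx': 283.34620135328896, 'cy': 214.0658323520383, 'dist': array([-0.06334547,  0.        ,  0.        ,  0.        ,  0.        ]), 'mount': array([[-3.22674206e-04,  9.63570445e-01,  2.67454470e-01,
         6.78695159e-02],
       [ 9.99999920e-01,  2.47588988e-04,  3.14463800e-04,
        -4.23372594e-04],
       [ 2.36789242e-04,  2.67454550e-01, -9.63570448e-01,
        -1.43462579e-01],
       [ 0.00000000e+00,  0.00000000e+00,  0.00000000e+00,
         1.00000000e+00]])}
```

View pics/scene0.png

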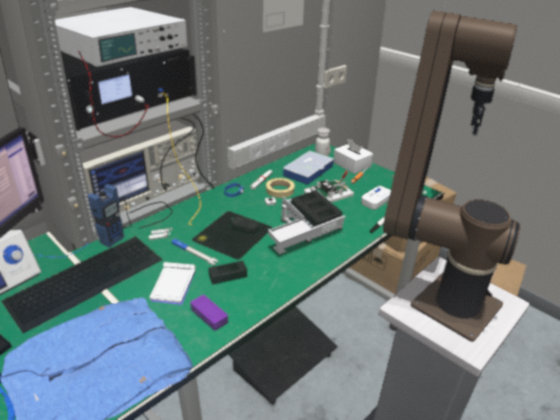

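View pics/top0.png

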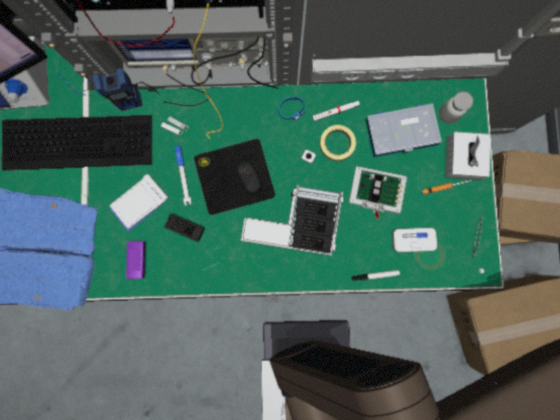

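View pics/wrist0.png

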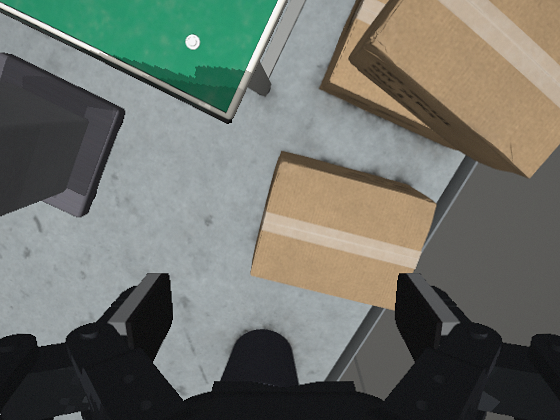

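The top picture shows the lane at about (315,220), with the tray to its left at (267,232). The black new brick is at (185,227), the purple look-alike at (135,260) and the cassette at (415,240). Next I'll enlarge the crops to measure.

```bash
cat > h.py <<'E'
from plant import *
import cv2, numpy as np
from scipy.spatial.transform import Rotation as R
def cam(n):
    s=get_state(); c=read_camera(n)
    H=c["frame"].shape[0]; f=H/2/np.tan(np.radians(c["vfov"])/2)
    c["K"]=np.array([[f,0,c["cx"]],[0,f,c["cy"]],[0,0,1]])
    if n=="wrist":
        T=np.eye(4);T[:3,:3]=R.from_quat(s["tcp_rot"]).as_matrix();T[:3,3]=s["eef_pos"]
        T=T@c["mount"]; c["R"]=T[:3,:3];c["p"]=T[:3,3]
    else:
        c["R"]=R.from_quat(c["rotation"]).as_matrix();c["p"]=np.array(c["position"])
    return c
def ray(c,uv):
    q=cv2.undistortPoints(np.array(uv,float).reshape(-1,1,2),c["K"],c["dist"]).reshape(-1,2)
    d=np.c_[q[:,0],-q[:,1],-np.ones(len(q))]
    return d@c["R"].T
def onz(c,uv,z):
    d=ray(c,uv); z=np.asarray(z,float)
    return c["p"]+d*((z-c["p"][2])/d[:,2])[:,None]
def proj(c,P):
    q=(np.atleast_2d(P)-c["p"])@c["R"]; q=q*[1,-1,-1]
    return cv2.projectPoints(q,np.zeros(3),np.zeros(3),c["K"],c["dist"])[0].reshape(-1,2)
def track(P,yaw,O):
    Rm=R.from_euler('z',yaw).as_matrix()@R.from_euler('y',-0.14).as_matrix()
    return O+np.atleast_2d(P)@Rm.T
E
python3 - <<'E'
from h import *
c=cam("top"); f=c["frame"][:,:,::-1]
cv2.imwrite("pics/t1.png",cv2.resize(f[180:265,235:350],None,fx=6.9,fy=6.9,interpolation=cv2.INTER_CUBIC))
cv2.imwrite("pics/t2.png",cv2.resize(f[195:285,115:215],None,fx=6,fy=6,interpolation=cv2.INTER_CUBIC))
print(onz(c,[[185,227],[415,240],[290,250]],[.03,.037,.06]))
c=cam("scene"); f=c["frame"][:,:,::-1]
cv2.imwrite("pics/s1.png",cv2.resize(f[185:255,260:350],None,fx=8,fy=8,interpolation=cv2.INTER_CUBIC))
E
```

```text
[[ 0.52614525  0.36354129  0.03      ]
 [ 0.46974143 -0.28116994  0.037     ]
 [ 0.45157537  0.06898273  0.06      ]]
```

View pics/t1.png

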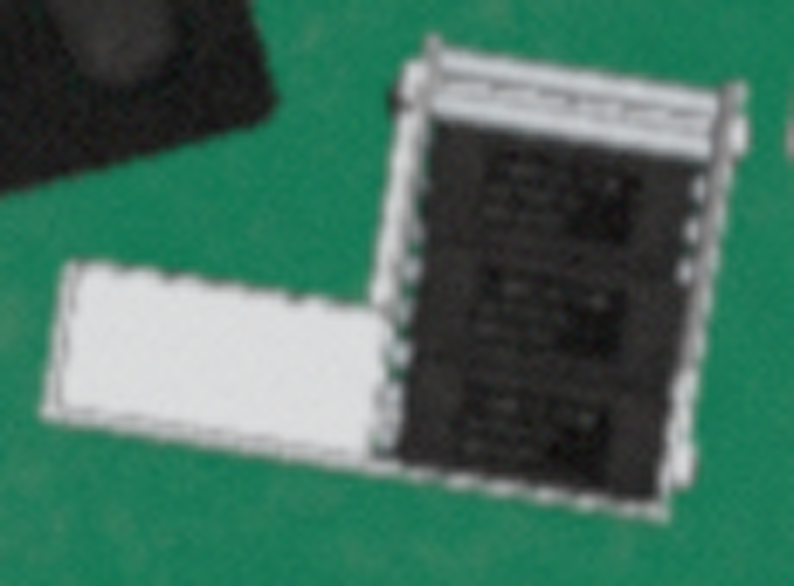

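View pics/t2.png

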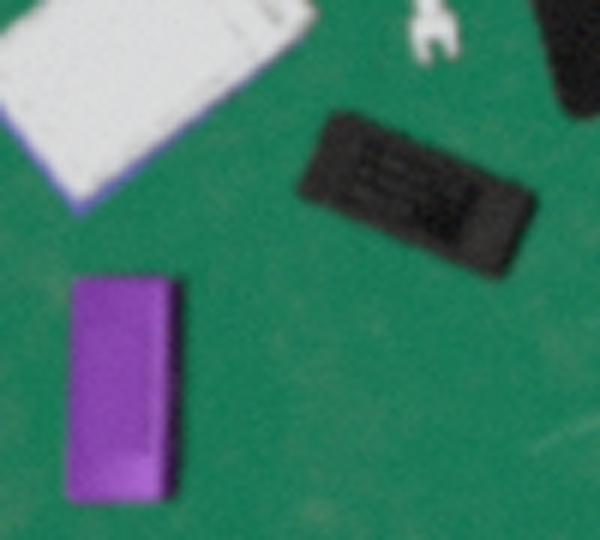

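View pics/s1.png

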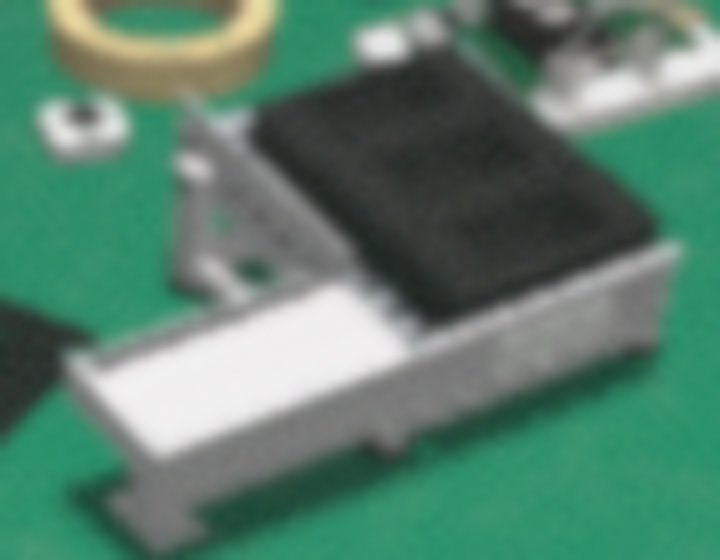

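Run:
```python
from h import *
c=cam("top")
t1=lambda a:np.array(a,float)/6.9+[235,180]-.0
t2=lambda a:np.array(a,float)/6+[115,195]
rail=onz(c,t1([[60,412],[665,508]]),.064); print("rail",rail)
g=onz(c,t1([[432,45],[740,90]]),.048+.172*np.sin(.14)+.017); print("guide back",g)
print("tops",onz(c,t1([[398,460],[660,500]]),.078))
b=onz(c,t2([[340,108],[540,205],[500,280],[298,195]]),.03); print("new",b,b.mean(0))
from scipy.optimize import least_squares
P=np.array([[0,188,16],[172,63,17],[172,-63,17]])/1000
uv=t1([[60,412],[432,45],[740,90]])
r=least_squares(lambda q:(proj(c,track(P,q[2],np.array([q[0],q[1],.048])))-uv).ravel(),[.48,0,0])
print(r.x,r.fun)
f=c["frame"][:,:,::-1].copy()
```

```text
rail [[ 0.48352158  0.19553276  0.064     ]
 [ 0.43828318 -0.04382327  0.064     ]]
guide back [[ 0.6230852   0.04297861  0.08900142]
 [ 0.60127373 -0.07803664  0.08900142]]
tops [[ 0.45998791  0.0617497   0.078     ]
 [ 0.44131091 -0.04053082  0.078     ]]
new [[0.56717458 0.401116   0.03      ]
 [0.51823058 0.3070399  0.03      ]
 [0.48353149 0.32620528 0.03      ]
 [0.52653902 0.42096922 0.03      ]] [0.52386892 0.3638326  0.03      ]
[ 0.44828578  0.01298022 -0.19016066] [-0.88192662  0.71952012 -0.07246525 -0.72077752  0.94334112 -0.0287375 ]
```

```bash
cat >> h.py <<'E'
def goto(p,alpha,tilt=0.0,O=None):
    """tool pointing down with tool x at world angle alpha; tilt about tool x. prints turn & shift in tool axes"""
    s=get_state(); R0=R.from_quat(s["tcp_rot"])
    Rt=R.from_matrix(np.array([[np.cos(alpha),np.sin(alpha),0],[np.sin(alpha),-np.cos(alpha),0],[0,0,-1]]).reshape(3,3))
    Rt=Rt*R.from_rotvec([tilt,0,0])
    print("turn",np.round((R0.inv()*Rt).as_rotvec(),3),"shift",np.round(R0.inv().apply(np.array(p)-s["eef_pos"]),4),"t",round(s["time"],2))
E
python3 -c "
from h import *
goto([.49,.03,.25],1.385)"
```

```text
turn [-0.001 -0.    -0.92 ] shift [ 0.4514 -0.482  -0.0187] t 0.3
```

Emit:
arm_command(steps=[[[0, 0, -0.15], [0.041, -0.044, -0.019], 1], [[0, 0, -0.3], [0.082, -0.088, -0.019], 0.5], [[0, 0, -0.4], [0.123, -0.132, -0.019], 0], [[0, 0, -0.5], [0.164, -0.176, -0.019], -1], [[0, 0, -0.6], [0.205, -0.22, -0.019], -1], [[0, 0, -0.7], [0.246, -0.264, -0.019], -1], [[0, 0, -0.8], [0.287, -0.308, -0.019], -1], [[0, 0, -0.85], [0.328, -0.352, -0.019], -1], [[0, 0, -0.9], [0.369, -0.396, -0.019], -1], [[0, 0, -0.92], [0.41, -0.44, -0.019], -1], [[0, 0, -0.92], [0.451, -0.482, -0.019], -1], [[0, 0, -0.92], [0.451, -0.482, -0.019], -1]], force=60)

```text
time: 1.8
eef_pos: [0.4899, 0.0333, 0.2504]
tcp_rot: [0.768, 0.641, 0.0, -0.001]
contact_force: [-0.1, -0.7, 0.2]
opening: 0.003
```

```bash
python3 -c "
from h import *
s=get_state();print(s['eef_pos'],s['dq'],s['qpos'])
c=cam('wrist');cv2.imwrite('pics/w1.png',c['frame'][:,:,::-1])
goto([.49,.03,.25],1.385)"
```

```text
[0.48988375 0.03328679 0.25038969] [-0.07677365 -0.01130718  0.01749959 -0.03552433  0.00396732 -0.03270144] [-1.39798600e-01 -1.44189398e-01  1.99682652e+00  1.35397413e-03
  1.28920340e+00  3.94565473e-02]
turn [-0.001 -0.     0.004] shift [-0.0014  0.0006  0.0003] t 1.85
```

View pics/w1.png

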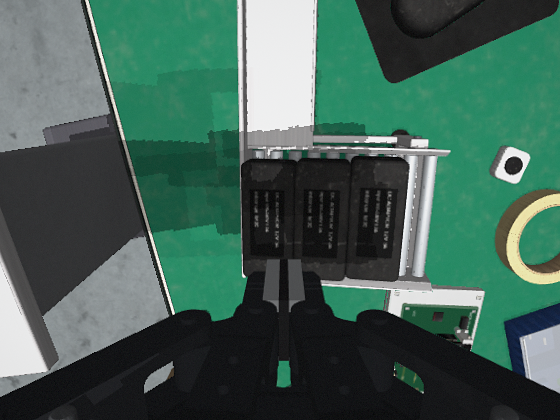

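```bash
python3 -c "
import cv2
f=cv2.imread('pics/w1.png')
cv2.imwrite('pics/w1z.png',cv2.resize(f[125:300,220:460],None,fx=3.3,fy=3.3,interpolation=cv2.INTER_CUBIC))"
```

```text
(no output)
```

View pics/w1z.png

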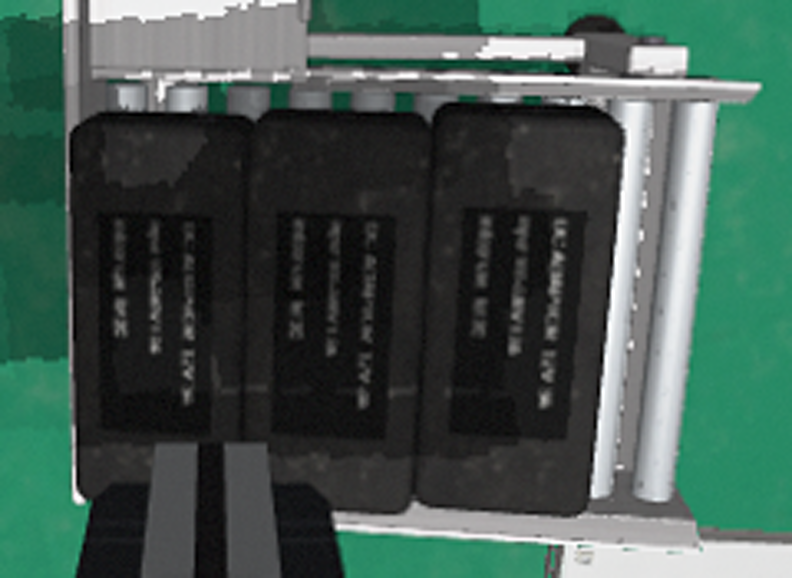

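Run:
```python
from h import *
from scipy.optimize import least_squares
c=cam("wrist")
z=lambda a:np.array(a,float)/3.3+[220,125]
P=np.array([[0,52.5,30],[0,-52.5,30],[138,52.5,30],[138,-52.5,30],[172,63,17],[172,-63,17]])/1000
uv=z([[70,112],[78,502],[624,102],[588,517],[761,84],[699,549]])
def sol(fr):
    fn=lambda q:(proj(c,track(P,q[2],np.array([q[0],q[1],.048+(q[3] if fr else 0)])))-uv).ravel()
    r=least_squares(fn,[.45,.012,-.186,0]); print(r.x,np.round(r.fun,1).tolist())
sol(0);sol(1)
```

```text
[ 0.45284187  0.01396834 -0.18106403  0.        ] [-2.2, -0.4, -0.9, -2.7, 0.4, 5.8, 0.6, 1.6, -0.1, -2.8, 2.3, -1.8]
[ 0.45307657  0.01358659 -0.18116441 -0.00136223] [-1.7, -0.3, -0.4, -3.0, 0.2, 6.0, 0.4, 1.3, -0.5, -2.5, 2.1, -2.1]
```

```bash
cat >> h.py <<'E'
O=np.array([.451,.0135,.048]); YAW=-.184; AL=np.pi/2+YAW
E
python3 - <<'E'
from h import *
for P in [[23,-86,60],[23,-86,10],[23,-66,10],[23,70,10]]:
    p=track(np.array(P)/1000,YAW,O)[0]; print(P,p); goto(p,AL)
E
```

```text
[23, -86, 60] [ 0.4494244  -0.0736834   0.11062245]
turn [-0.001 -0.    -0.   ] shift [-0.1095 -0.0203  0.1396] t 1.9
[23, -86, 10] [ 0.45628378 -0.07495997  0.06111165]
turn [-0.001 -0.    -0.   ] shift [-0.1095 -0.0133  0.1891] t 1.9
[23, -66, 10] [ 0.45994305 -0.05529758  0.06111165]
turn [-0.001 -0.    -0.   ] shift [-0.0895 -0.0133  0.1891] t 1.9
[23, 70, 10] [0.48482609 0.0784067  0.06111165]
turn [-0.001 -0.    -0.   ] shift [ 0.0465 -0.0133  0.1891] t 1.9
```

Emit:
arm_command(steps=[[[0, 0, 0], [-0.05, -0.01, 0.03], -1], [[0, 0, 0], [-0.1, -0.013, 0.05], -1], [[0, 0, 0], [-0.11, -0.013, 0.1], -1], [[0, 0, 0], [-0.11, -0.013, 0.14], -1], [[0, 0, 0], [-0.11, -0.013, 0.17], -1], [[0, 0, 0], [-0.11, -0.013, 0.189], -1], [[0, 0, 0], [-0.11, -0.013, 0.189], -1]])

```text
time: 2.78
eef_pos: [0.4546, -0.0765, 0.0597]
tcp_rot: [0.77, 0.638, -0.001, -0.002]
contact_force: [-0.6, 0.4, -0.4]
opening: 0.001
```

Run:
```python
from h import *
goto(track(np.array([23,-66,10])/1000,YAW,O)[0],AL)
goto(track(np.array([23,70,10])/1000,YAW,O)[0],AL)
for n in ["wrist","scene"]:
    c=cam(n);f=c['frame'][:,:,::-1]
    cv2.imwrite(f'pics/{n}2.png',f if n=="wrist" else cv2.resize(f[150:270,230:390],None,fx=4.5,fy=4.5,interpolation=cv2.INTER_CUBIC))
```

```text
turn [-0.005 -0.001 -0.003] shift [ 0.0218  0.0013 -0.0014] t 2.77
turn [-0.005 -0.001 -0.003] shift [ 0.1578  0.0009 -0.0013] t 2.77
```

View pics/wrist2.png

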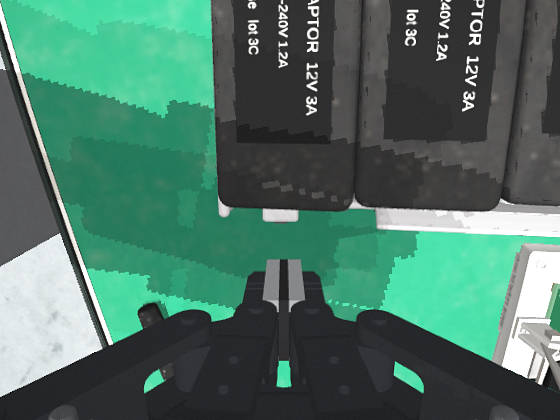

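View pics/scene2.png

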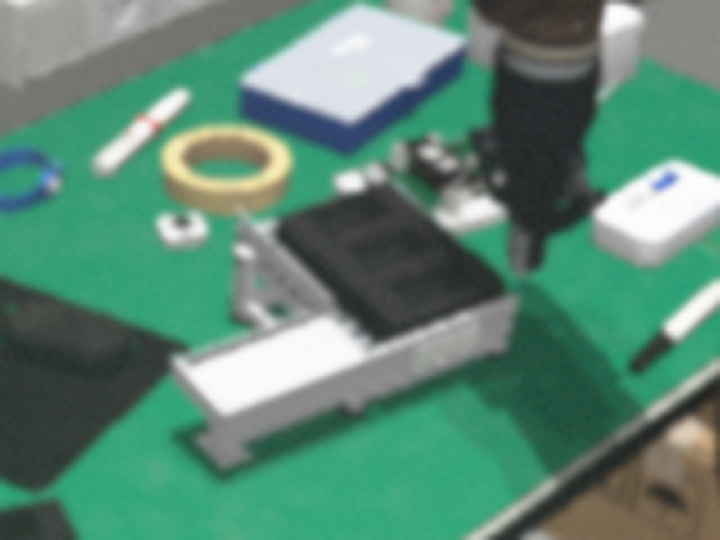

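The fingertip (284,265) lines up with the first brick's end (219–354 at v≈208). Pushing now.

Emit:
arm_command(steps=[[[0, 0, 0], [0.012, 0.001, -0.001], -1], [[0, 0, 0], [0.022, 0.001, -0.001], -1], [[0, 0, 0], [0.034, 0.001, -0.001], -1], [[0, 0, 0], [0.046, 0.001, -0.001], -1], [[0, 0, 0], [0.06, 0.001, -0.001], -1], [[0, 0, 0], [0.074, 0.001, -0.001], -1]])

```text
time: 3.62
eef_pos: [0.4724, -0.0041, 0.064]
tcp_rot: [0.769, 0.639, -0.0, 0.002]
contact_force: [-0.2, -4.4, 4.2]
opening: 0.001
```

Run:
```python
from h import *
goto(track(np.array([23,70,10])/1000,YAW,O)[0],AL)
for n in ["wrist","scene"]:
    c=cam(n);f=c['frame'][:,:,::-1]
    cv2.imwrite(f'pics/{n}3.png',f if n=="wrist" else cv2.resize(f[150:270,230:390],None,fx=4.5,fy=4.5,interpolation=cv2.INTER_CUBIC))
```

```text
turn [ 0.003  0.002 -0.001] shift [ 0.0834 -0.0029  0.0027] t 3.62
```

View pics/wrist3.png

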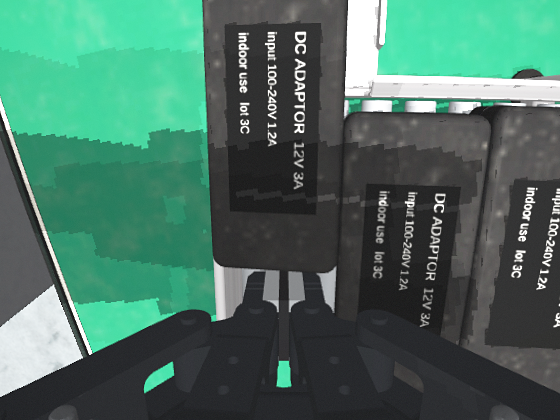

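View pics/scene3.png

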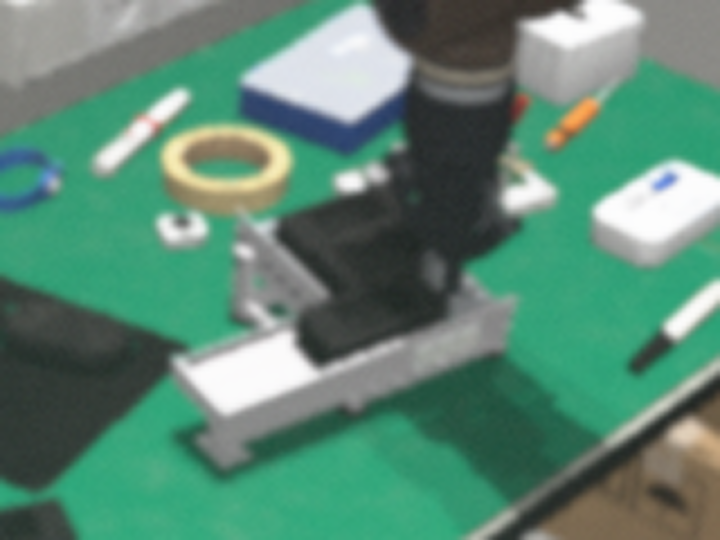

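Emit:
arm_command(steps=[[[0, 0, 0], [0.014, -0.001, 0.0], -1], [[0, 0, 0], [0.028, -0.002, 0.0], -1], [[0, 0, 0], [0.042, -0.002, 0.0], -1], [[0, 0, 0], [0.054, -0.002, 0.0], -1], [[0, 0, 0], [0.064, -0.002, 0], -1], [[0, 0, 0], [0.072, -0.002, 0], -1], [[0, 0, 0], [0.078, -0.002, 0], -1], [[0, 0, 0], [0.08, -0.002, 0], -1]])

```text
time: 4.72
eef_pos: [0.484, 0.0769, 0.063]
tcp_rot: [0.769, 0.639, 0.0, -0.0]
contact_force: [0.1, -0.8, -0.6]
opening: 0.001
```

Run:
```python
from h import *
goto(track(np.array([23,70,10])/1000,YAW,O)[0],AL)
for n in ["wrist","scene","top"]:
    c=cam(n);f=c['frame'][:,:,::-1]
    cv2.imwrite(f'pics/{n}4.png',f if n!="scene" else cv2.resize(f[150:270,230:390],None,fx=4.5,fy=4.5,interpolation=cv2.INTER_CUBIC))
```

```text
turn [-0.    -0.001 -0.   ] shift [0.0017 0.0005 0.0019] t 4.72
```

View pics/wrist4.png

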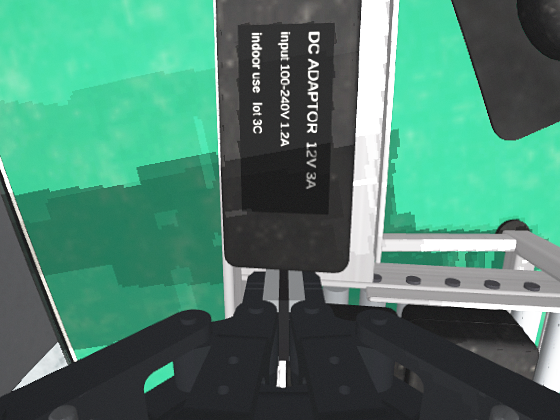

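View pics/scene4.png

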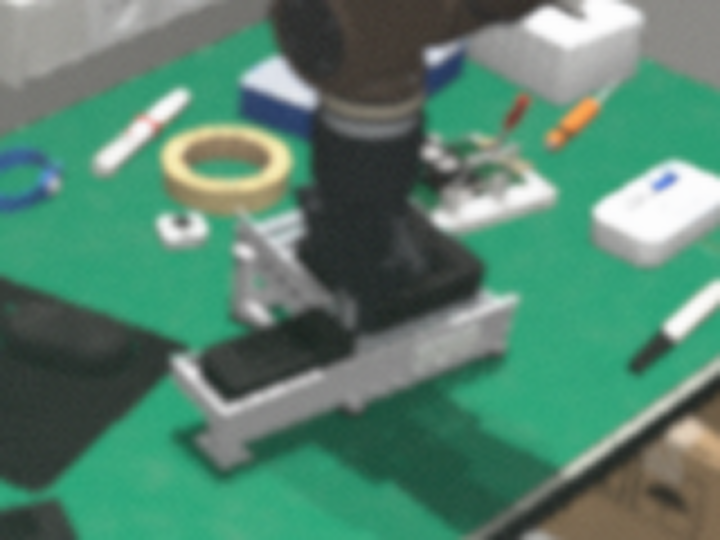

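Run:
```python
from h import *
goto([.545,.40,.22],1.115)
```

```text
turn [ 0.001 -0.001  0.271] shift [ 3.292e-01  2.000e-04 -1.563e-01] t 4.88
```

Emit:
arm_command(steps=[[[0, 0, 0], [-0.003, 0, -0.03], -1], [[0, 0, 0], [-0.003, 0, -0.08], -1], [[0, 0, 0], [0.02, 0, -0.13], -1], [[0, 0, 0.1], [0.07, 0, -0.156], 0], [[0, 0, 0.2], [0.13, 0, -0.156], 0.6], [[0, 0, 0.271], [0.19, 0, -0.156], 0.6], [[0, 0, 0.271], [0.25, 0, -0.156], 0.6], [[0, 0, 0.271], [0.3, 0, -0.156], 0.6], [[0, 0, 0.271], [0.329, 0, -0.156], 0.6], [[0, 0, 0.271], [0.329, 0, -0.156], 0.6], [[0, 0, 0.271], [0.329, 0, -0.156], 0.6]])

```text
time: 6.25
eef_pos: [0.5446, 0.3991, 0.2194]
tcp_rot: [0.849, 0.529, 0.0, -0.0]
contact_force: [-0.1, -0.3, -0.2]
opening: 0.796
```

Run:
```python
from h import *
c=cam("wrist"); cv2.imwrite('pics/w5.png',c['frame'][:,:,::-1]); np.save('c5.npy',c,allow_pickle=True)
c=cam("top"); f=c["frame"][:,:,::-1]
cv2.imwrite("pics/t5.png",cv2.resize(f[180:265,235:350],None,fx=6.9,fy=6.9,interpolation=cv2.INTER_CUBIC))
c=cam("scene"); f=c["frame"][:,:,::-1]
cv2.imwrite("pics/s5.png",cv2.resize(f[150:270,230:390],None,fx=4.5,fy=4.5,interpolation=cv2.INTER_CUBIC))
```

```text
(no output)
```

View pics/w5.png

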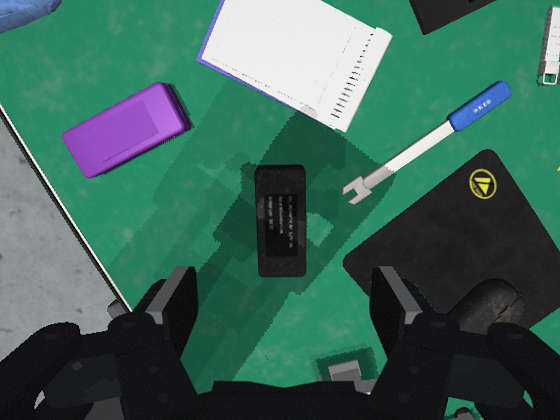

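View pics/t5.png

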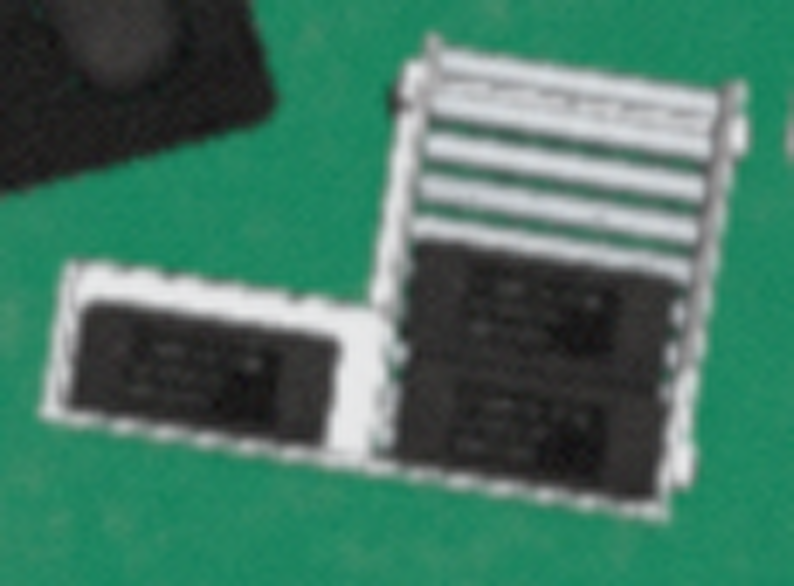

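View pics/s5.png

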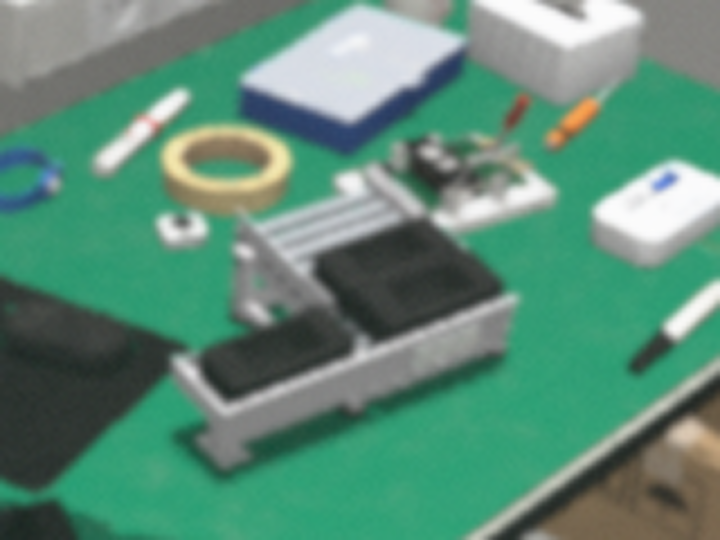

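Brick 1 is home on the tray and the other two are at the stop. The new brick is in the wrist view at about (281,220). I'll measure it.

Run:
```python
from h import *
c=np.load('c5.npy',allow_pickle=True).item()
f=c["frame"]; g=f.max(2).astype(int); sub=np.zeros(g.shape,np.uint8)
m=(f.max(2)<75).astype(np.uint8); m[:,:225]=0;m[:,330:]=0;m[:145]=0;m[290:]=0
# exclude green shadow
m[(f[:,:,1].astype(int)-f[:,:,0]>25)]=0
m=cv2.morphologyEx(m,cv2.MORPH_CLOSE,np.ones((9,9)));m=cv2.morphologyEx(m,cv2.MORPH_OPEN,np.ones((5,5)))
cs=max(cv2.findContours(m,0,1)[0],key=cv2.contourArea)
r=cv2.minAreaRect(cs);b=cv2.boxPoints(r);print(r,b)
P=onz(c,cs.reshape(-1,2),.03)[:,:2]
r2=cv2.minAreaRect((P*1000).astype(np.float32));print(r2)
B=onz(c,b,.03);print(B)
o=cv2.cvtColor(f,cv2.COLOR_RGB2BGR);cv2.drawContours(o,[b.astype(int)],0,(0,0,255),1)
cv2.imwrite("pics/w5m.png",cv2.resize(o[140:300,210:350],None,fx=3.5,fy=3.5))
```

```text
((279.5, 220.5), (111.0, 51.0), 90.0) [[254. 165.]
 [305. 165.]
 [305. 276.]
 [254. 276.]]
((527.538818359375, 371.25927734375), (107.00296783447266, 45.37104034423828), 64.73011779785156)
[[0.5302686  0.42923106 0.03      ]
 [0.57063598 0.40939674 0.03      ]
 [0.52518981 0.31313424 0.03      ]
 [0.48134728 0.33465868 0.03      ]]
```

View pics/w5m.png

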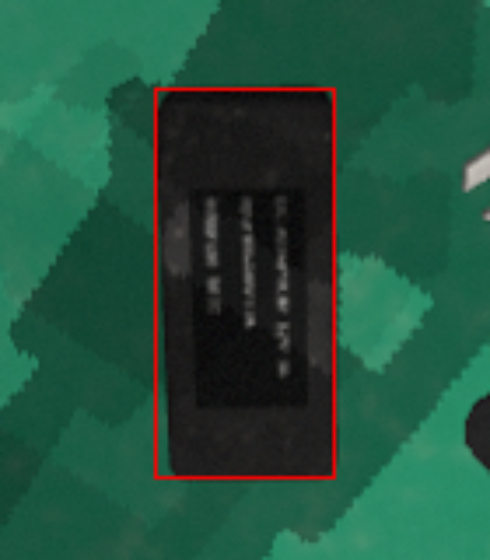

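Run:
```python
from h import *
goto([.526,.368,.06],1.125)
goto([.526,.368,.006],1.125)
```

```text
turn [ 0.001 -0.001 -0.011] shift [-0.036  -0.0035  0.1598] t 6.4
turn [ 0.001 -0.001 -0.011] shift [-0.0361 -0.0035  0.2138] t 6.4
```

Emit:
arm_command(steps=[[[0, 0, -0.011], [-0.02, -0.003, 0.05], 0.6], [[0, 0, -0.011], [-0.036, -0.0035, 0.1], 0.6], [[0, 0, -0.011], [-0.036, -0.0035, 0.15], 0.6], [[0, 0, -0.011], [-0.036, -0.0035, 0.18], 0.6], [[0, 0, -0.011], [-0.036, -0.0035, 0.2], 0.6], [[0, 0, -0.011], [-0.036, -0.0035, 0.212], 0.6], [[0, 0, -0.011], [-0.036, -0.0035, 0.213], 0.6], [[0, 0, -0.011], [-0.036, -0.0035, 0.213], 0.6]])

```text
time: 7.4
eef_pos: [0.527, 0.3686, 0.0082]
tcp_rot: [0.846, 0.533, 0.002, 0.0]
contact_force: [0.3, 0.4, 0.1]
opening: 0.797
```

Run:
```python
from h import *
goto([.526,.368,.006],1.125)
c=cam("wrist"); cv2.imwrite('pics/w6.png',c['frame'][:,:,::-1])
```

```text
turn [ 0.002 -0.003 -0.   ] shift [-0.001  -0.0007  0.0022] t 7.4
```

View pics/w6.png

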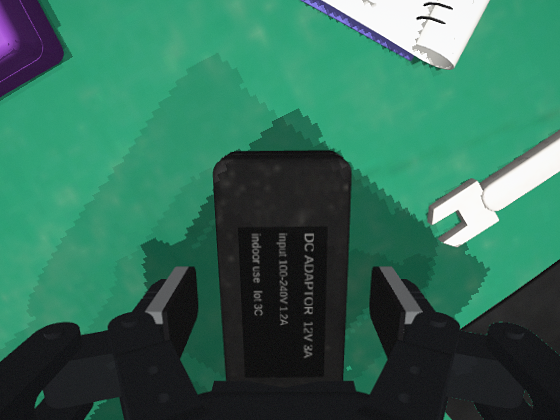

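Emit:
arm_command(steps=[[[0, 0, 0], [0, 0, 0.004], 0.6], [[0, 0, 0], [0, 0, 0.004], -1], [[0, 0, 0], [0, 0, 0.004], -1], [[0, 0, 0], [0, 0, 0.004], -1], [[0, 0, 0], [0, 0, 0.004], -1], [[0, 0, 0], [0, 0, 0.004], -1], [[0, 0, 0], [0, 0, 0.004], -1]], force=60)

```text
time: 8.32
eef_pos: [0.5275, 0.3689, 0.0049]
tcp_rot: [0.846, 0.533, 0.003, 0.0]
contact_force: [0.3, 1.3, 3.7]
opening: 0.526
```

Run:
```python
from h import *
s=get_state();print(s["eef_pos"],s["opening"],s["contact_force"])
c=cam("wrist"); cv2.imwrite('pics/w7.png',c['frame'][:,:,::-1])
T=R.from_quat(s["tcp_rot"])
for uv in ([[283,162]],[[283,156]]): print(T.inv().apply(onz(c,uv,.03)-s["eef_pos"]))
```

```text
[0.52747727 0.36890897 0.00487653] 0.5257883817045401 [0.34720617 1.26555487 3.6614262 ]
[[ 0.05215196 -0.00039688 -0.0249083 ]]
[[ 0.05402799 -0.00039585 -0.0249005 ]]
```

View pics/w7.png

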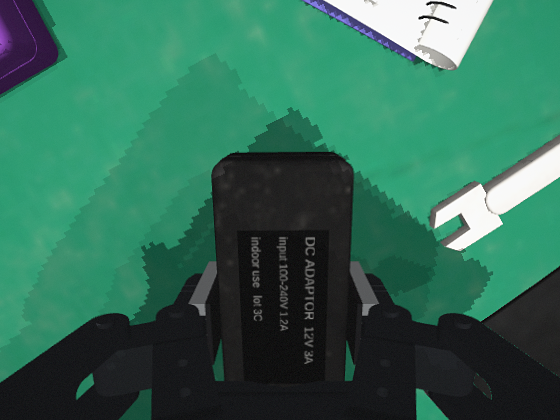

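Run:
```python
from h import *
for P in [[146,0,120],[146,0,5]]:
    p=track(np.array(P)/1000,YAW,O)[0]; print(p); goto(p,AL,-.14)
```

```text
[ 0.57666862 -0.00988756  0.18719921]
turn [-0.136  0.015 -0.262] shift [-0.3197  0.2083 -0.1831] t 8.38
[ 0.59244519 -0.01282366  0.07332437]
turn [-0.136  0.015 -0.262] shift [-0.3161  0.2235 -0.0691] t 8.38
```

Emit:
arm_command(steps=[[[0, 0, 0], [0, 0, -0.03], -1], [[0, 0, 0], [0, 0, -0.08], -1], [[0, 0, -0.05], [-0.01, 0.005, -0.13], -1], [[-0.03, 0, -0.1], [-0.05, 0.033, -0.17], -1], [[-0.06, 0.005, -0.15], [-0.1, 0.065, -0.183], -1], [[-0.09, 0.01, -0.2], [-0.15, 0.098, -0.183], -1], [[-0.12, 0.013, -0.262], [-0.2, 0.13, -0.183], -1], [[-0.136, 0.015, -0.262], [-0.25, 0.163, -0.183], -1], [[-0.136, 0.015, -0.262], [-0.29, 0.19, -0.183], -1], [[-0.136, 0.015, -0.262], [-0.32, 0.208, -0.183], -1], [[-0.136, 0.015, -0.262], [-0.32, 0.208, -0.183], -1], [[-0.136, 0.015, -0.262], [-0.32, 0.208, -0.183], -1]])

```text
time: 9.88
eef_pos: [0.5751, -0.0096, 0.1854]
tcp_rot: [0.767, 0.638, 0.044, 0.052]
contact_force: [-1.0, 0.0, -3.7]
opening: 0.523
```

Run:
```python
from h import *
s=get_state();print(s["eef_pos"],s["opening"],s["contact_force"])
goto(track(np.array([146,0,120])/1000,YAW,O)[0],AL,-.14)
goto(track(np.array([146,0,5])/1000,YAW,O)[0],AL,-.14)
c=cam("wrist"); cv2.imwrite('pics/w8.png',c['frame'][:,:,::-1])
for y in (63,-63): print(proj(c,track(np.array([[56,y,17],[172,y,17]])/1000,YAW,O)))
print(proj(c,track(np.array([[0,188,16],[46,52.5,30],[92,52.5,30]])/1000,YAW,O)))
```

```text
[ 0.5750873  -0.00955894  0.18535847] 0.5233241881120734 [-0.95483145  0.02742393 -3.69026288]
turn [-0.003 -0.001 -0.   ] shift [-0.      0.0019 -0.0016] t 9.88
turn [-0.003 -0.001 -0.   ] shift [-1.000e-04  2.200e-03  1.134e-01] t 9.88
[[145.29645042 119.02994101]
 [328.12256254 118.16049083]]
[[162.17287911 298.34189416]
 [322.73613152 298.98295352]]
[[ 39.54224972 -92.94530348]
 [123.23885351 137.38732717]
 [197.75057356 136.6956478 ]]
```

View pics/w8.png

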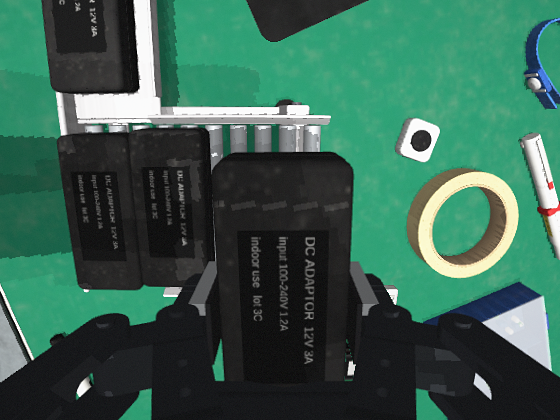

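The predicted lip corner (328,118) matches the picture (329,118). The second brick reaches a little farther back than predicted, so I'll set the new one down about 3 mm farther up the lane.

Emit:
arm_command(steps=[[[0, 0, 0], [0, 0.005, 0.03], -1], [[0, 0, 0], [0, 0.005, 0.06], -1], [[0, 0, 0], [0, 0.005, 0.08], -1], [[0, 0, 0], [0, 0.005, 0.095], -1], [[0, 0, 0], [0, 0.005, 0.104], -1], [[0, 0, 0], [0, 0.005, 0.104], -1], [[0, 0, 0], [0, 0.005, 0.104], -1]])

```text
time: 10.8
eef_pos: [0.5949, -0.0127, 0.0844]
tcp_rot: [0.767, 0.638, 0.045, 0.053]
contact_force: [0.6, -0.8, -2.1]
opening: 0.527
```

Run:
```python
from h import *
s=get_state();print(s["eef_pos"],s["opening"],s["contact_force"])
goto(track(np.array([149,0,5])/1000,YAW,O)[0],AL,-.14)
c=cam("wrist"); cv2.imwrite('pics/w9.png',c['frame'][:,:,::-1])
c=cam("scene"); f=c["frame"][:,:,::-1]
cv2.imwrite("pics/s9.png",cv2.resize(f[150:270,230:390],None,fx=4.5,fy=4.5,interpolation=cv2.INTER_CUBIC))
```

```text
[ 0.59491634 -0.01269619  0.08441043] 0.5272913335210198 [ 0.63589453 -0.8153414  -2.13583511]
turn [-0.001 -0.001  0.001] shift [-0.0006 -0.0009  0.0106] t 10.8
```

View pics/w9.png

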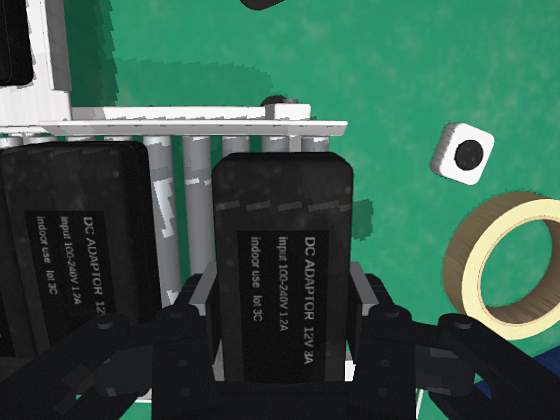

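View pics/s9.png

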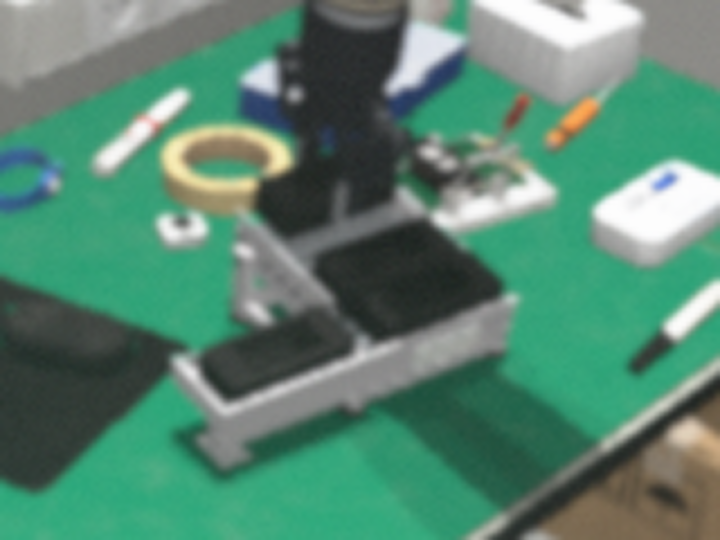

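Emit:
arm_command(steps=[[[0, 0, 0], [0, 0, 0.005], -1], [[0, 0, 0], [0, 0, 0.008], -1], [[0, 0, 0], [0, 0, 0.0095], -1], [[0, 0, 0], [0, 0, 0.0095], -1]])

```text
time: 11.4
eef_pos: [0.596, -0.0129, 0.0748]
tcp_rot: [0.767, 0.638, 0.045, 0.053]
contact_force: [-0.0, -0.2, -3.3]
opening: 0.525
```

Run:
```python
from h import *
s=get_state();print(s["eef_pos"],s["opening"],s["contact_force"])
goto(track(np.array([149,0,5])/1000,YAW,O)[0],AL,-.14)
```

```text
[ 0.59601402 -0.0129302   0.07477718] 0.5249883343542402 [-0.02987833 -0.19301518 -3.26819125]
turn [-0.001 -0.001  0.001] shift [-0.0005 -0.0007  0.0009] t 11.4
```

No contact yet (−3.3 N is the payload), so I'll go on in small steps.

Emit:
arm_command(steps=[[[0, 0, 0], [0, 0, 0.0015], -1], [[0, 0, 0], [0, 0, 0.0025], -1], [[0, 0, 0], [0, 0, 0.0025], -1]])

```text
time: 11.78
eef_pos: [0.5975, -0.0132, 0.0737]
tcp_rot: [0.767, 0.638, 0.046, 0.054]
contact_force: [-0.7, -0.5, 5.0]
opening: 0.529
```

Contact is made at +5 N. I'll open partly, then lift along the tool axis.

Emit:
arm_command(steps=[[[0, 0, 0], [0, 0, 0], 0.42], [[0, 0, 0], [0, 0, 0], 0.42], [[0, 0, 0], [0, 0, -0.012], 0.42], [[0, 0, 0], [0, 0, -0.035], 0.42], [[0, 0, 0], [0, 0, -0.08], 0.42], [[0, 0, 0], [0, 0, -0.13], 0.42], [[0, 0, 0], [0, 0, -0.17], 0.42], [[0, 0, 0], [0, 0, -0.17], 0.42]])

```text
time: 12.78
eef_pos: [0.576, -0.0092, 0.248]
tcp_rot: [0.767, 0.638, 0.049, 0.058]
contact_force: [-0.3, -0.6, -0.4]
opening: 0.712
```

Run:
```python
from h import *
s=get_state();print(s["eef_pos"],s["opening"],s["contact_force"])
c=cam("wrist"); cv2.imwrite('pics/w10.png',c['frame'][:,:,::-1])
goto([.5,.25,.25],1.385)
```

```text
[ 0.5759798  -0.00923409  0.24802718] 0.7124708579992757 [-0.34887421 -0.57604339 -0.44344744]
turn [ 0.147 -0.001  0.002] shift [ 0.2411 -0.1187 -0.0226] t 12.82
```

View pics/w10.png

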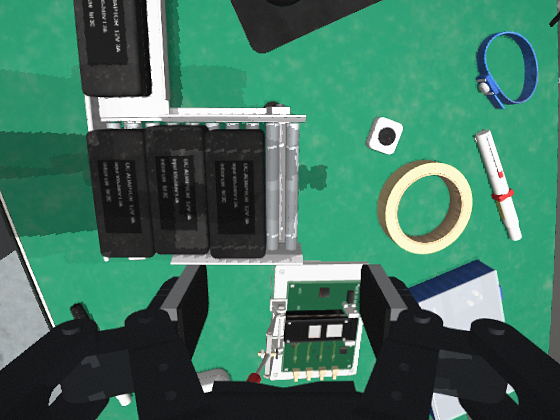

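The new brick has rolled up behind the others, with all three in contact. I'll move the arm clear and check from the top.

Emit:
arm_command(steps=[[[0.04, 0, 0], [0.05, -0.02, -0.022], 0.42], [[0.08, 0, 0], [0.1, -0.04, -0.022], 0.42], [[0.12, 0, 0], [0.15, -0.07, -0.022], 0.42], [[0.147, 0, 0], [0.2, -0.1, -0.022], 0.42], [[0.147, 0, 0], [0.24, -0.119, -0.022], 0.42], [[0.147, 0, 0], [0.24, -0.119, -0.022], 0.42], [[0.147, 0, 0], [0.24, -0.119, -0.022], 0.42], [[0.147, 0, 0], [0.24, -0.119, -0.022], 0.42], [[0.147, 0, 0], [0.24, -0.119, -0.022], 0.42], [[0.147, 0, 0], [0.24, -0.119, -0.022], 0.42]])

```text
time: 14.08
eef_pos: [0.4999, 0.2483, 0.2495]
tcp_rot: [0.769, 0.639, 0.0, -0.0]
contact_force: [0.6, -0.9, 0.8]
opening: 0.713
```

Run:
```python
from h import *
c=cam("top"); f=c["frame"][:,:,::-1]
cv2.imwrite("pics/t11.png",f)
cv2.imwrite("pics/w11.png",cam("wrist")["frame"][:,:,::-1])
c=cam("scene"); f=c["frame"][:,:,::-1]
cv2.imwrite("pics/s11.png",cv2.resize(f[150:270,230:390],None,fx=4.5,fy=4.5,interpolation=cv2.INTER_CUBIC))
```

```text
(no output)
```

View pics/t11.png

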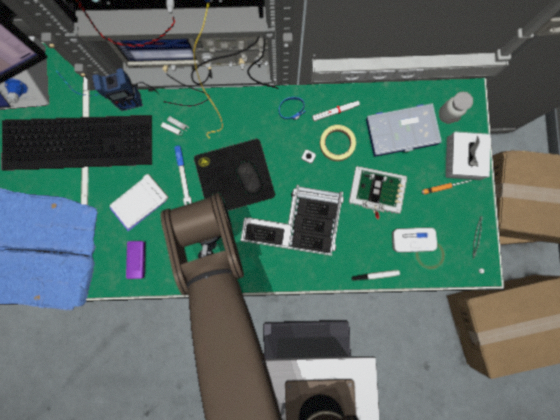

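View pics/s11.png

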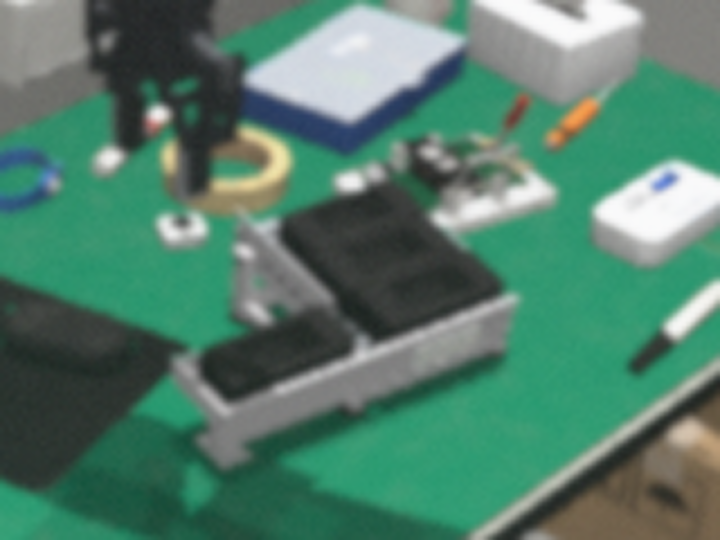

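View pics/w11.png

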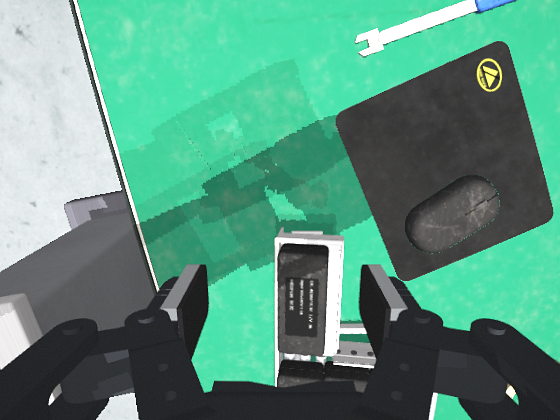

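The pictures show three bricks flat in the lane around (315,222) and the issued brick in the tray at (266,232). The cassette (415,240), the loupe (308,156) and the purple brick (135,260) are where they were. Handing in.

```bash
python3 -c "
from plant import *
print(sign_off())"
```

```text
the job is handed in; nothing more can be done
None
```

The job is done and handed in at about 14 s of the 58 s allowed.

- **Issuing:** I pushed the oldest brick sideways with the closed fingertips until it lay fully on the issue tray, at or near the home position. The other two bricks then rolled down to the front stop.
- **Loading:** I gripped the new brick across its short side and tilted it to match the lane. I lowered it until I felt light contact, about 8 N, and released it. It rolled down behind the other two.

**Last checks:** The final top, scene and wrist pictures show:
- the issued brick is in the tray, clear of the rollers;
- three bricks lie flat, crosswise and touching in the lane;
- the cassette, loupe and purple brick look unmoved, judged by eye rather than measured;
- the arm is clear of everything.

**Disagreement:** Before loading, the two bricks at the stop appeared about 5–7 mm farther up the lane than my fitted lane position predicted. I allowed for it by setting the new brick down about 3 mm farther back. No check failed.

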